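# Trial layout of a control panel

## Task

Make the trial layout of the control panel on the marked mounting plate: the contactor in the end bay beside the earth stud, the finned drive in the end bay beside the terminal strip with its long side along the row of bays, the relay module in the bay between them, and the fan lying flat on top of the drive with its hub side up. Centre each part carefully in its scribed outline (the fan on the drive's top) and square it up; set the parts down, do not drop them, and leave the tape measure and the tub of screws where they are.

Things in the scene. Friction and masses are not known exactly. Their poses are not given: they have to be found in the camera images.
- plate: flat aluminium mounting plate, fixed to the bench, 110 (x) x 372 (y) x 4 mm thick; origin at the centre of its underside, its own y axis along the row. Three equal scribed bay outlines, each 75 (x) x 101 (y) mm, are centred on its long centre line at y = -105, 0 and +105 mm. The plate's place and its turn on the bench (up to about 12 degrees) differ at each start.
- earth_stud: copper bar 44 (x) x 14 (y) x 10 mm with one upright brass stud and nut in its middle, 40 mm high in all; fixed on the plate at one end of the row, at plate y = +172 or -172 mm (either end, differs at each start). Origin: centre of its underside, on the plate's top, z up.
- terminal_strip: grey row of six screw terminals, 72 (x) x 14 (y) x 26 mm high; fixed on the plate at the other end of the row from the earth stud. Origin: centre of its underside, on the plate's top, z up.
- contactor: contactor, loose: the tallest of the parts, a block 46 (x) x 56 (y) x 60 mm high, with a stepped top and a small square plunger up to 75 mm; 0.3 kg; origin: centre of its underside (within 1 mm), z up. Grasp across its 46 mm width (x).
- relay: relay module, loose: plain low block 45 (x) x 62 (y) x 48 mm high with a row of five small terminals along one edge of the top (up to 52 mm); 0.2 kg; origin: centre of its underside (within 2 mm), z up. Grasp across its 45 mm width (x).
- drive: finned drive, loose: potted pale aluminium case with upright cooling ribs, 97 (x) x 56 (y) x 66 mm high, flat top; 0.34 kg; origin: centre of its underside, z up, x along its long side. Grasp across its 56 mm width (y).
- fan: small square cooling fan, loose, lying flat: frame 50 x 50 mm, 17.5 mm thick, with a round hub in the middle up to 19.5 mm; 0.08 kg; origin: centre of its underside, z up. Grasp across either pair of its sides.
- tape_measure: bystander, loose: tape measure, 32 x 71 x 61 mm, left of the work; origin: centre of its underside. To be left alone.
- tub: bystander, loose: round tub of screws, 68 mm across the rim, 36 mm high, near the front right of the work, in front of a big fixed open cardboard carton about 0.25 m high that stands to the right (go round or over it; its flap overhangs the bench from about y = -0.15 m); origin: centre of its underside. To be left alone.
Not all that is in view belongs to the job. What is shaped like the contactor but yellow is not meant.

How it is judged:
By the outcome, as a careful person would: the job done as asked, in the order asked, and still so for the second after the job is handed in, with the robot touching nothing.
It also fails if it takes over 96 s, if anything falls off the work surface, if the arm or the gripper's body presses on something with over 40 N, if the wrist force passes 120 N, or if a joint passes its speed limit or range.

## Robot

A 6-joint arm with a two-finger parallel gripper is mounted at the origin on a cart in front of the work surface, level with it; the furniture and walls round the work are solid. World frame = base frame: x ahead of the robot, y to its left, z up, the work surface at z = 0. Lengths are in mm, angles in rad, forces in N, time in s.
With the tool pointing down it reaches from about 300 to 850 mm from the base axis. Payload 5.4 kg.
Tool frame: the origin (TCP) lies midway between the tips of the shut fingers; the grasp point (between the pads) lies 19 mm behind it; z points along the fingers, y is the line along which they close (so a half turn about z gives the same grasp; the last joint's range is limited). The gripper opens to 85 mm and grips with 20 to 120 N. Pads are 22 mm wide; open, the fingers measure 114 mm over their backs; the gripper's body (76 mm by 85 mm) begins 54 mm behind the grasp point. The pads swing forward as they close: fully open they stand 13 mm farther back than shut.
Start: joints at [-1.418, 0.158, 1.597, -0, 1.386, -0.21], TCP at [204.039, -537.563, 231.299] pointing down, gripper open.
Joint ranges: [-2.91, 2.91], [-0.94, 2.29], [0.18, 2.7], [-1.29, 4.43], [0.17, 2.64], [-3, 3]. Speed limits (rad/s): [2.57, 2.57, 3.14, 3.14, 3.14, 3.14].

## Interface

Orientations are given as a unit quaternion [w, x, y, z].
In Python, from station import ctrl gives the robot as it stands. The module is installed in compiled form; this text tells all that it offers.
- The arm moves only by the tool apply_moves, never from a script. Its argument "increments" is a list of rows, each a list of 7 numbers: the turn, a rotation vector about the tool's x, y, z normalised to -1 to 1, where 1 is 2 pi rad, then the shift along the tool's x, y, z normalised to -1 to 1, where 1 is 15 cm, then the closure, from -1 (fully open) to 1 (shut). A call has 1 to 5 rows; each row is the pose to reach, as a shift and turn from the pose commanded when the call began, along the tool's axes at that moment, turning the shorter way round; what a row does not reach only later rows make up. A row lasts 1/8 s, in which the tool goes at most 62.5 mm and 10.7 degrees, less where a joint would pass 70% of its speed; a pose out of reach is approached as far as the arm can. A call with a number of a shift or a turn outside -1 to 1 is refused whole. A call with a gripper value outside its range is refused whole. The fingers move at their own pace and stop on an object; "newtons" is the grip in N (left out, the last holds). Time passes only in rows, so rows that repeat a pose let the fingers close. It gives the time, the measured TCP pose, the force, the opening and the grip force at its end, in the units of the state.
- ctrl.get_state(): the state, without advancing time (a new reading comes with each control period).
- ctrl.read_camera(name): name is "side" or "top" or "wrist"; returns (picture, depth): 480x640x3 uint8, red, green, blue; 480x640 float32, mm along the optical axis (not along the pixel's ray), 0 where there is no reading.
- ctrl.calibration(name): a dict with "camera_matrix" (3x3 intrinsics, pixels), "k1" (the pictures are not rectified: a ray, as slopes to the right and down, at radius r is drawn at 1 + k1 r^2 times it, then the intrinsics apply), "rvec" (rotation vector, rad) and "tvec" (3), from world to camera coordinates, as OpenCV has them. Camera axes: x right, y down, z forward; pixel columns grow to the right and rows downward; lengths in mm; the calibration is good to about 2 mm. A picture is of the moment at which its call begins: read the wrist's pose just before it. calibration takes no time and is no camera call; for the wrist camera it gives the pose at the moment of the call.
- ctrl.job_done(): hands the job in; it is judged then, once.
Trained networks look in the newest picture that a camera, given by its name, has taken for a name from the list of things; names that differ only in an ending like _2 or _b are one class to them, and where a whole thing is asked for, a point or a joint stands for the part that bears it (a point fixed in the world has none). Each returns a list of dicts, best first, with "p" (0 to 1); they miss things now and then, are a little off and sometimes report something else, mostly with a low value. They report only what shows in the picture. A call takes as long as a camera call. They do not tell look-alikes from the thing itself.
- ctrl.recognise(camera, query): "box" ([left, top, right, bottom] in pixels, round what is visible of it).
- ctrl.pinpoint(camera, query): "centre" ([column, row] in pixels: a listed point, or the origin of a listed thing).
The state is a dict: "time": time; "qpos": joint angles; "joint_vel": joint speeds; "tau": joint torques, N m; "eef_pos": TCP position; "eef_rot": TCP orientation; "contact_force": force on the tool from outside, world axes, zero at the start; "wrist_torque": the same for the moment, N m; "grip_width": opening from 0.0 (shut) to 1.0 (fully open); "gripper_force": force on a finger pad.
Only numpy, scipy, OpenCV 4.12 (cv2) and the standard library are available. Lean on these libraries where they do the work, as an engineer would, in place of code of your own. Each camera call takes 0.05 s, during which the arm holds its last target. There are 200 camera calls.

## Working session

There is one attempt and no reset: what is moved stays moved. The work goes in short steps, Python scripts to look and compute and a tool call to move; the robot and the scene stay as the last step left them, time stands still between calls to the robot, and variables do not carry over. Pictures are saved under pics/ and viewed, at most 14 in all, crops included, and the job is handed in when it is done.

Besides the shell and the picture viewer there is one more tool, called by a JSON object that holds its "api" and its "payload". apply_moves: Moves the arm, as the interface text tells. Scaled input: -1 to 1 covers 15 cm each way for a shift and 2 pi rad each way for a turn. Its arguments: {"type":"object","properties":{"increments":{"type":"array","items":{"type":"array","items":{"type":"number","minimum":-1,"maximum":1}}},"newtons":{"type":"number"}},"required":["increments"]}

```bash
mkdir -p pics; ls
cat > h.py <<'E'
import numpy as np, cv2
from scipy.spatial.transform import Rotation as R
from station import ctrl
def pix2cam(c,uv):
    K=np.array(c["camera_matrix"]);k=c["k1"]
    uv=np.atleast_2d(uv).astype(float)
    d=np.stack([(uv[:,0]-K[0,2])/K[0,0],(uv[:,1]-K[1,2])/K[1,1]],1)
    s=d.copy()
    for _ in range(8): s=d/(1+k*(s**2).sum(1,keepdims=True))
    return s
def ext(c): return cv2.Rodrigues(np.array(c["rvec"],float))[0],np.array(c["tvec"],float).ravel()
def cloud(c,dep,uv):
    s=pix2cam(c,uv);uv=np.atleast_2d(uv).astype(int);z=dep[uv[:,1],uv[:,0]]
    Rm,t=ext(c);return (np.c_[s*z[:,None],z]-t)@Rm
def onplane(c,uv,zw):
    s=pix2cam(c,uv);Rm,t=ext(c);r=np.c_[s,np.ones(len(s))]@Rm;o=-Rm.T@t
    return o+r*((zw-o[2])/r[:,2])[:,None]
def full(c,dep):
    v,u=np.mgrid[0:480,0:640];uv=np.c_[u.ravel(),v.ravel()]
    return cloud(c,dep,uv).reshape(480,640,3)
def grab(n,name=None):
    c=ctrl.calibration(n);im,d=ctrl.read_camera(n)
    if name: cv2.imwrite(f"pics/{name}.png",im[:,:,::-1]); np.savez(f"{name}.npz",im=im,d=d,rvec=c["rvec"],tvec=c["tvec"],K=c["camera_matrix"],k1=c["k1"])
    return c,im,d
def load(name):
    f=np.load(f"{name}.npz");c=dict(camera_matrix=f["K"],k1=float(f["k1"]),rvec=f["rvec"],tvec=f["tvec"]);return c,f["im"],f["d"]
E
python3 - <<'E'
from h import *
for n in("top","side"):
    c,im,d=grab(n,n+"0")
    Rm,t=ext(c);print(n,(-Rm.T@t).round(),Rm.round(2).tolist())
    P=full(c,d)
    for q in["plate","earth_stud","terminal_strip","contactor","relay","drive","fan","tape_measure","tub"]:
        for r in ctrl.recognise(n,q)[:3]:
            b=np.array(r["box"]);m=((b[:2]+b[2:])/2)
            print(q,round(r["p"],2),b.round().tolist(),P[int(m[1]),int(m[0])].round().tolist())
s=ctrl.get_state();print(s)
E
```

```text
pics
top [ 252.   65. 1614.] [[0.0, -1.0, -0.01], [-0.99, -0.0, -0.16], [0.16, 0.01, -0.99]]
plate 0.82 [226.0, 190.0, 350.0, 234.0] [606.0, 133.0, 7.0]
earth_stud 0.6 [228.0, 200.0, 238.0, 217.0] [615.0, 301.0, 26.0]
terminal_strip 0.53 [155.0, 257.0, 181.0, 267.0] [443.0, 490.0, 58.0]
contactor 0.86 [298.0, 260.0, 318.0, 279.0] [419.0, 69.0, 75.0]
contactor 0.78 [379.0, 265.0, 399.0, 287.0] [398.0, -171.0, 77.0]
relay 0.66 [251.0, 259.0, 276.0, 279.0] [421.0, 202.0, 51.0]
drive 0.69 [197.0, 257.0, 229.0, 282.0] [419.0, 351.0, 63.0]
fan 0.54 [348.0, 261.0, 366.0, 279.0] [422.0, -81.0, 19.0]
tape_measure 0.56 [156.0, 257.0, 184.0, 266.0] [443.0, 482.0, 62.0]
tub 0.85 [429.0, 276.0, 451.0, 295.0] [376.0, -341.0, 12.0]
side [ 180. 1296.  858.] [[-0.97, -0.26, -0.02], [-0.12, 0.52, -0.85], [0.23, -0.81, -0.53]]
plate 0.93 [240.0, 231.0, 330.0, 320.0] [595.0, 157.0, 5.0]
earth_stud 0.43 [251.0, 298.0, 268.0, 310.0] [617.0, 276.0, 5.0]
terminal_strip 0.48 [295.0, 226.0, 318.0, 234.0] [596.0, -43.0, 19.0]
contactor 0.97 [372.0, 195.0, 397.0, 228.0] [400.0, -142.0, 45.0]
contactor 0.79 [347
[... 479 characters left out ...]
1.0, 'qpos': array([-1.41808572e+00,  1.58399339e-01,  1.59699582e+00, -7.16612396e-06,
        1.38621517e+00, -2.10088529e-01]), 'joint_vel': array([-0.00063428,  0.0008612 ,  0.00172844,  0.00130504,  0.00084559,
       -0.00082814]), 'tau': array([ 4.13611281e-05, -3.96018434e+01, -3.31702065e+01, -2.87491830e-04,
        6.40232793e-04, -2.59018854e-06]), 'eef_pos': array([ 204.04452918, -537.55784549,  231.30161197]), 'eef_rot': array([-8.93423941e-06,  9.83592047e-01,  1.80406999e-01, -3.26725701e-06]), 'contact_force': array([-0.21869069,  0.3942592 , -0.20803578]), 'wrist_torque': array([-0.02640487,  0.05302975, -0.03808745]), 'gripper_force': 0.0, 'grip_width': 0.9996793104777896}
```

Run:
```python
from h import *
c,im,d=load("top0")
cr=im[170:310,140:470,::-1];cv2.imwrite("pics/c1.png",cv2.resize(cr,(792,336),interpolation=cv2.INTER_CUBIC))
c,im,d=load("side0")
cr=im[170:370,220:430,::-1];cv2.imwrite("pics/c2.png",cv2.resize(cr,(630,600),interpolation=cv2.INTER_CUBIC))
```

```text
(no output)
```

View pics/c1.png

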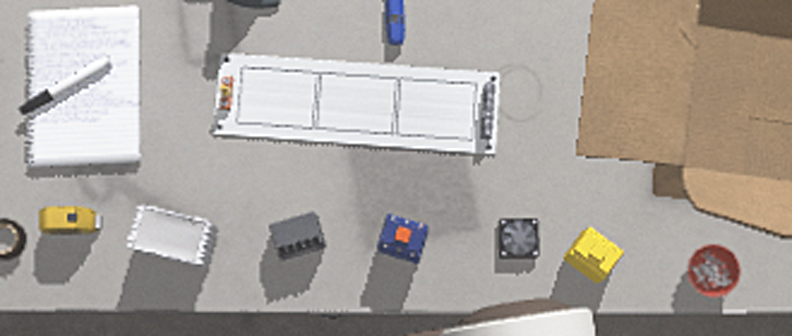

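View pics/c2.png

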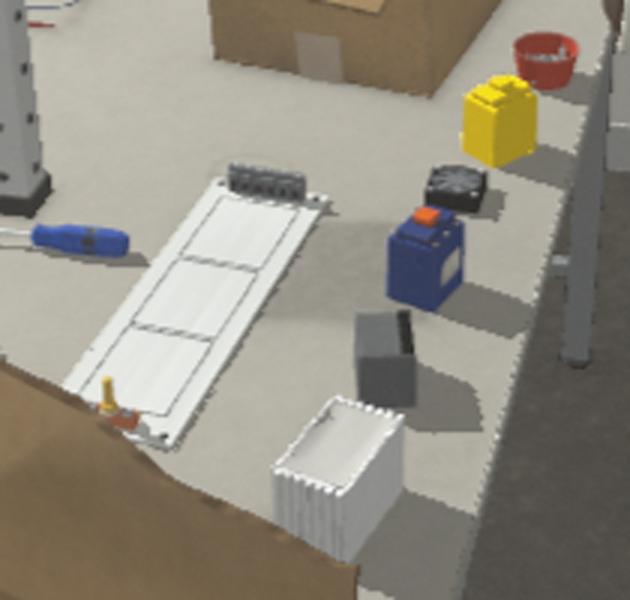

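```bash
cat >> h.py <<'E'
def pose():
    s=ctrl.get_state();q=s["eef_rot"];return np.array(s["eef_pos"]),R.from_quat([q[1],q[2],q[3],q[0]])
def down(yaw): # tool z down, tool x at yaw (deg) in world
    return R.from_euler('z',yaw,degrees=True)*R.from_euler('x',180,degrees=True)
def plan(wps,start=None):
    """wps: list of (x,y,z,yaw,closure); prints calls' single row + rows needed"""
    p,r=start or pose()
    for x,y,z,yaw,g in wps:
        t=np.array([x,y,z],float);rt=down(yaw)
        while True:
            d=r.inv().apply(t-p);f=max(1,np.abs(d).max()/148);rv=(r.inv()*rt).as_rotvec()
            f=max(f,np.linalg.norm(rv)/np.deg2rad(53))
            n=int(f)+(f%1>1e-9) 
            rv/=n;d/=n
            k=max(np.linalg.norm(d)/62.5,np.rad2deg(np.linalg.norm(rv))/10.7)
            print([float(v) for v in np.r_[np.round(rv/(2*np.pi),4),np.round(d/150,4)]]+[g],"rows",round(k,1))
            p=p+r.apply(d);r=r*R.from_rotvec(rv)
            if n==1: break
E
python3 - <<'E'
from h import *
p,r=pose();c=ctrl.calibration("wrist");Rm,t=ext(c)
print("cam in tool",r.inv().apply(-Rm.T@t-p).round(1),(r.inv().as_matrix()@Rm.T).round(2).tolist(),c["camera_matrix"])
c,im,d=load("top0");P=full(c,d)
for n,b,z in[("contactor",[292,254,324,285],(50,64)),("yellow",[374,258,404,292],(50,64)),("relay",[246,254,281,284],(42,50)),("drive",[192,252,234,287],(58,70)),("fan",[343,256,371,284],(12,22)),("stud",[222,190,242,226],(10,50)),("tape",[150,252,188,270],(50,70)),("tub",[424,270,456,300],(26,42))]:
    Q=P[b[1]:b[3],b[0]:b[2]].reshape(-1,3);Q=Q[(Q[:,2]>z[0])&(Q[:,2]<z[1])]
    print(n,len(Q),[np.round(v,1) for v in cv2.minAreaRect(Q[:,:2].astype(np.float32))])
Q=P[185:240,215:355].reshape(-1,3);print(np.histogram(Q[:,2],[-5,-1,1,2,3,4,5,6,8,20]))
m=(P[:,:,2]>60)
for x0 in range(450,900,50):
    row=[]
    for y0 in range(-400,500,50):
        k=(P[:,:,0]>x0)&(P[:,:,0]<x0+50)&(P[:,:,1]>y0)&(P[:,:,1]<y0+50);row.append(int(P[:,:,2][k].max()) if k.any() else -1)
    print(x0,row)
E
```

```text
cam in tool [  77.3    0.9 -142.6] [[0.0, -0.95, -0.3], [1.0, 0.0, -0.0], [0.0, -0.3, 0.95]] [[362.92956986   0.         318.55273733]
 [  0.         362.92956986 243.68685329]
 [  0.           0.           1.        ]]
contactor 129 [array([423.5,  67.8]), array([54.1, 44.6]), np.float64(73.0)]
yellow 144 [array([ 402.1, -173.7]), array([54.5, 45. ]), np.float64(53.3)]
relay 196 [array([427.5, 203.1]), array([43. , 59.7]), np.float64(16.9)]
drive 488 [array([423.9, 359.1]), array([96. , 56.2]), np.float64(75.8)]
fan 219 [array([425.7, -81.3]), array([49.4, 49.4]), np.float64(90.0)]
stud 63 [array([601.5, 293.6]), array([71.6, 30. ]), np.float64(5.3)]
tape 153 [array([443.8, 500.5]), array([31.3, 48.9]), np.float64(1.4)]
tub 95 [array([ 382.6, -326.5]), array([64.6, 64.4]), np.float64(89.3)]
(array([1698, 1285,  685,  665,  613,  498,  454,  595,  503]), array([-5, -1,  1,  2,  3,  4,  5,  6,  8, 20]))
450 [203, 210, 224, 172, 10, 14, 16, 9, 10, 61, 9, 49, 8, 12, 11, 72, 11, 64]
500 [17, 20, 178, 179, 172, 160, 10, 9, 11, 10, 9, 9, 10, 8, 12, 8, 19, 20]
550 [20, 18, 178, 176, 171, 161, 11, 37, 13, 16, 12, 15, 12, 19, 18, 9, 21, 21]
600 [19, 17, 179, 173, 166, 153, 9, 33, 14, 16, 13, 13, 15, 48, 46, 9, 20, 33]
650 [18, 15, 177, 172, 162, 10, 12, 11, 6, 27, 10, 12, 11, 12, 8, 9, 19, 29]
700 [268, 249, 218, 171, 155, 11, 10, 10, 8, 33, 7, 10, 18, 19, 13, 9, 21, 22]
750 [467, 470, 468, 469, 472, 468, 468, 468, 469, 661, 666, 671, 675, 680, 685, 691, 697, 702]
800 [469, 557, 557, 559, 557, 468, 520, 524, 469, 662, 665, 671, 676, 681, 687, 693, 697, 703]
850 [575, 558, 559, 560, 559, 523, 525, 524, 470, 468, 647, 654, 660, 667, 672, 678, 685, 690]
```

Run:
```python
from h import *
plan([(330,-200,231,45,-1),(424,68,200,73,-1)])
```

```text
[-0.0, -0.0, -0.0336, 0.7918, -0.9029, 0.001, -1] rows 2.9
[-0.0, -0.0, -0.0336, 0.9636, -0.7168, 0.001, -1] rows 2.9
[0.0, 0.0, -0.0389, 0.8532, -0.4101, 0.1033, -1] rows 2.3
[0.0, 0.0, -0.0389, 0.9271, -0.1915, 0.1033, -1] rows 2.3
```

{"api": "apply_moves", "payload": {"increments": [[0, 0, -0.0336, 0.792, -0.903, 0, -1], [0, 0, -0.0336, 0.792, -0.903, 0, -1], [0, 0, -0.0336, 0.792, -0.903, 0, -1]]}}

```text
time: 1.38
eef_pos: [267.5, -366.9, 231.2]
eef_rot: [0.0, 0.959, 0.283, 0.0]
contact_force: [0.2, -0.5, 0.5]
grip_width: 1.0
gripper_force: 0.0
```

{"api": "apply_moves", "payload": {"increments": [[0, 0, -0.0336, 0.964, -0.717, 0, -1], [0, 0, -0.0336, 0.964, -0.717, 0, -1], [0, 0, -0.0336, 0.964, -0.717, 0, -1]]}}

```text
time: 1.75
eef_pos: [330.5, -198.0, 231.5]
eef_rot: [0.0, 0.924, 0.383, 0.0]
contact_force: [0.2, -0.1, 0.5]
grip_width: 0.997
gripper_force: 0.0
```

{"api": "apply_moves", "payload": {"increments": [[0, 0, -0.0389, 0.853, -0.41, 0.103, -1], [0, 0, -0.0389, 0.853, -0.41, 0.103, -1], [0, 0, -0.0389, 0.853, -0.41, 0.103, -1]]}}

```text
time: 2.12
eef_pos: [377.4, -62.8, 215.6]
eef_rot: [-0.0, 0.869, 0.495, 0.0]
contact_force: [0.0, -1.2, -0.4]
grip_width: 0.996
gripper_force: 0.0
```

{"api": "apply_moves", "payload": {"increments": [[0, 0, -0.0389, 0.927, -0.192, 0.103, -1], [0, 0, -0.0389, 0.927, -0.192, 0.103, -1], [0, 0, -0.0389, 0.927, -0.192, 0.103, -1], [0, 0, -0.0389, 0.927, -0.192, 0.103, -1]]}}

```text
time: 2.62
eef_pos: [424.0, 69.0, 200.2]
eef_rot: [-0.0, 0.803, 0.596, -0.0]
contact_force: [-0.4, 0.9, -0.2]
grip_width: 1.0
gripper_force: 0.0
```

```bash
cat >> h.py <<'E'
def fit(P,ctr,rad,zr):
    m=(np.hypot(P[:,:,0]-ctr[0],P[:,:,1]-ctr[1])<rad)&(P[:,:,2]>zr[0])&(P[:,:,2]<zr[1])
    m=cv2.morphologyEx(m.astype(np.uint8),cv2.MORPH_OPEN,np.ones((3,3)))>0
    Q=P[m];(cx,cy),(w,h),a=cv2.minAreaRect(Q[:,:2].astype(np.float32))
    if w<h: w,h,a=h,w,a+90
    return round(cx,1),round(cy,1),round(w,1),round(h,1),round(a%180,1),len(Q),np.median(Q[:,2]).round(1)
E
python3 - <<'E'
from h import *
print(pose()[0])
c,im,d=grab("wrist","w1");P=full(c,d)
for q in("contactor","relay","fan","plate"):
    for r in ctrl.recognise("wrist",q)[:2]: print(q,round(r["p"],2),np.round(r["box"]))
    for r in ctrl.pinpoint("wrist",q)[:2]: print(q,"pt",round(r["p"],2),np.round(r["centre"],1),onplane(c,r["centre"],0).round(1))
for zr in((15,64),(45,64),(55,64)): print(fit(P,(424,68),60,zr))
print(fit(P,(427,203),60,(20,50)),fit(P,(425,-81),60,(6,22)))
E
```

```text
[423.98239991  68.98089089 200.23913154]
contactor 0.89 [333. 391. 391. 434.]
contactor 0.86 [289. 187. 343. 264.]
contactor pt 0.84 [316.8 213.3] [[422.3  68.3   0. ]]
contactor pt 0.83 [359.  415.4] [[ 399.2 -178.3    0. ]]
relay 0.62 [226.   4. 317. 114.]
relay pt 0.98 [278.1  70.3] [[427.1 199.5   0. ]]
fan 0.89 [333. 317. 390. 376.]
fan 0.25 [287. 188. 343. 263.]
fan pt 0.59 [361.2 341.1] [[427.3 -81.2   0. ]]
plate 0.57 [421.   4. 561. 296.]
plate pt 0.81 [494.7  97.5] [[604.5 123.7   0. ]]
(421.0, 67.3, 54.8, 46.3, 73.4, 1641, np.float64(59.2))
(421.9, 66.7, 54.6, 43.9, 73.9, 1324, np.float64(59.6))
(421.8, 66.6, 54.3, 43.8, 74.0, 1195, np.float64(59.8))
(425.4, 200.7, 61.0, 44.4, 106.1, 4348, np.float64(47.8)) (424.6, -82.8, 52.2, 50.2, 90.6, 2207, np.float64(18.0))
```

View pics/w1.png

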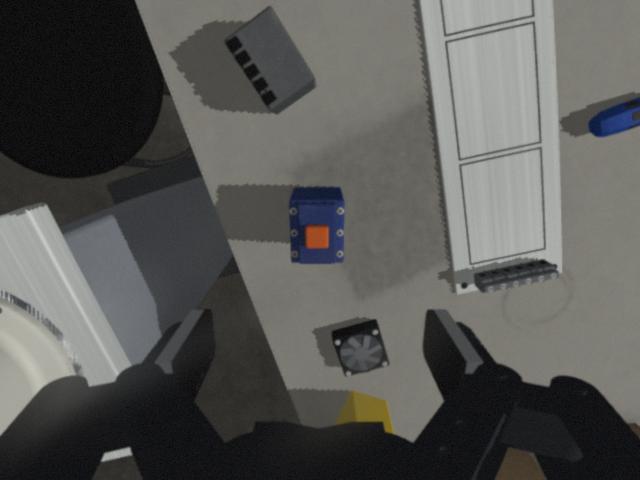

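Run:
```python
from h import *
plan([(421.8,66.8,80,73.9,-1),(421.8,66.8,14,73.9,-1)])
c,im,d=load("top0");P=full(c,d)
b=[215,185,360,240];g=cv2.cvtColor(im,cv2.COLOR_RGB2GRAY)
Q=P[b[1]:b[3],b[0]:b[2]];m=(im[b[1]:b[3],b[0]:b[2]].min(2)>190);m=cv2.morphologyEx(m.astype(np.uint8),cv2.MORPH_CLOSE,np.ones((3,3)))
m=cv2.morphologyEx(m,cv2.MORPH_OPEN,np.ones((5,5)))
v,u=np.nonzero(m);X=onplane(c,np.c_[u+b[0],v+b[1]],4);print(cv2.minAreaRect(X[:,:2].astype(np.float32)))
```

```text
[0.0001, -0.0, -0.0027, -0.0086, -0.0139, 0.8036, -1] rows 1.9
[0.0, 0.0, -0.0, 0.0, -0.0, 0.44, -1] rows 1.1
((605.7977905273438, 128.56576538085938), (365.9053955078125, 109.8448486328125), 85.84204864501953)
```

{"api": "apply_moves", "payload": {"increments": [[0, 0, -0.0027, -0.0086, -0.0139, 0.7, -1], [0, 0, -0.0027, -0.0086, -0.0139, 0.804, -1], [0, 0, -0.0027, -0.0086, -0.0139, 0.804, -1]]}}

```text
time: 3.45
eef_pos: [417.3, 67.7, 76.0]
eef_rot: [-0.004, 0.799, 0.601, -0.004]
contact_force: [0.6, -0.3, -0.0]
grip_width: 0.996
gripper_force: 0.0
```

{"api": "apply_moves", "payload": {"increments": [[0, 0, 0, 0, 0, 0.25, -1], [0, 0, 0, 0, 0, 0.44, -1], [0, 0, 0, 0, 0, 0.44, -1]]}}

```text
time: 3.82
eef_pos: [422.0, 67.3, 14.6]
eef_rot: [-0.0, 0.799, 0.601, -0.0]
contact_force: [-0.5, 0.5, 0.8]
grip_width: 1.0
gripper_force: 0.0
```

{"api": "apply_moves", "payload": {"increments": [[0, 0, 0, 0, 0, 0, 1], [0, 0, 0, 0, 0, 0, 1], [0, 0, 0, 0, 0, 0, 1], [0, 0, 0, 0, 0, 0, 1], [0, 0, 0, 0, 0, 0, 1]], "newtons": 40}}

```text
time: 4.45
eef_pos: [423.1, 67.3, 15.6]
eef_rot: [0.001, 0.799, 0.602, 0.001]
contact_force: [-0.9, -0.5, 7.1]
grip_width: 0.531
gripper_force: 42.1
```

Run:
```python
from h import *
plan([(422,67,110,73.9,1),(500,110,245,86,1)])
```

```text
[0.0004, -0.0001, 0.0002, -0.0037, -0.0052, -0.6294, 1] rows 1.5
[0.0, 0.0, -0.0336, 0.4196, 0.4201, -0.9, 1] rows 2.6
```

{"api": "apply_moves", "payload": {"increments": [[0, 0, 0, 0, 0, -0.3, 1], [0, 0, 0, 0, 0, -0.63, 1]]}}

```text
time: 4.7
eef_pos: [420.6, 67.5, 109.1]
eef_rot: [-0.001, 0.799, 0.602, -0.001]
contact_force: [1.7, -0.2, -2.1]
grip_width: 0.532
gripper_force: 43.0
```

{"api": "apply_moves", "payload": {"increments": [[0, 0, -0.0336, 0.42, 0.42, -0.9, 1], [0, 0, -0.0336, 0.42, 0.42, -0.9, 1], [0, 0, -0.0336, 0.42, 0.42, -0.9, 1], [0, 0, -0.0336, 0.42, 0.42, -0.9, 1], [0, 0, -0.0336, 0.42, 0.42, -0.9, 1]]}}

```text
time: 5.32
eef_pos: [497.9, 110.3, 241.3]
eef_rot: [-0.001, 0.731, 0.682, -0.001]
contact_force: [-0.4, -0.7, -4.1]
grip_width: 0.533
gripper_force: 43.3
```

Run:
```python
from h import *
print(pose()[0],ctrl.get_state()["contact_force"])
c,im,d=grab("wrist","w2")
for q in("plate","earth_stud","terminal_strip"):
    for r in ctrl.pinpoint("wrist",q)[:2]: print(q,"pt",round(r["p"],2),np.round(r["centre"],1),onplane(c,r["centre"],4).round(1))
```

```text
[497.9340623  110.29474462 241.31926393] [-0.43656932 -0.72667676 -4.06103463]
plate pt 0.73 [418.6 183.1] [[603.1 126.    4. ]]
terminal_strip pt 0.82 [408.7 327.6] [[594.  -44.8   4. ]]
```

View pics/w2.png

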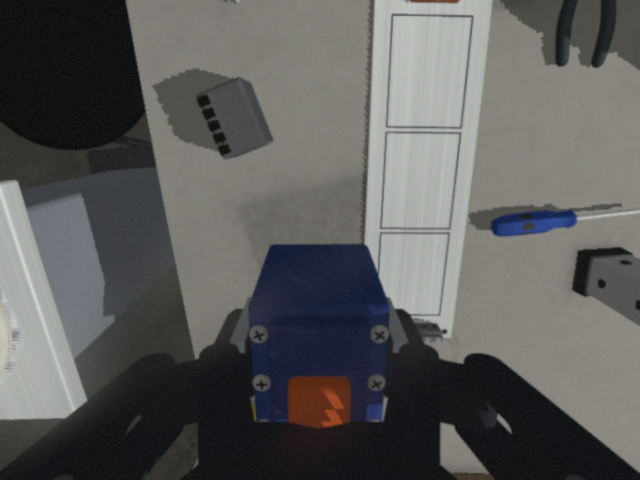

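```bash
cat >> h.py <<'E'
from scipy.optimize import least_squares
def proj(c,X):
    Rm,t=ext(c);Y=X@Rm.T+t;s=Y[:,:2]/Y[:,2:];s=s*(1+c["k1"]*(s**2).sum(1,keepdims=True))
    K=np.array(c["camera_matrix"]);return s*[K[0,0],K[1,1]]+[K[0,2],K[1,2]]
def plateX(p,L):
    a=p[2];return np.c_[p[0]+L[:,0]*np.cos(a)-L[:,1]*np.sin(a),p[1]+L[:,0]*np.sin(a)+L[:,1]*np.cos(a),np.full(len(L),4.)]
def scribes(bays=(-105,0,105)):
    o=[]
    for b in bays:
        for s in(-1,1):
            t=np.linspace(-1,1,40);o+=[np.c_[t*37.5,np.full(40,b+s*50.5)],np.c_[np.full(40,s*37.5),b+t*50.5]]
    return np.concatenate(o)
def platefit(c,im,p0,bays=(-105,0,105),dbg=None):
    g=cv2.cvtColor(im,cv2.COLOR_RGB2GRAY).astype(np.float32)
    bh=cv2.morphologyEx(g,cv2.MORPH_BLACKHAT,np.ones((7,7)))
    L=scribes(bays);pl=proj(c,plateX(p0,np.array([[-50,-170],[50,-170],[50,170],[-50,170.]])))
    M=np.zeros(g.shape,np.uint8);cv2.fillConvexPoly(M,pl.astype(np.int32),1);bh*=M
    p=np.array(p0,float)
    for sig in(4,2,1):
        S=cv2.GaussianBlur(np.minimum(bh,60),(0,0),sig);
        def f(p):
            u=proj(c,plateX(p,L)).astype(np.float32)
            return 60-cv2.remap(S,u[:,:1],u[:,1:],cv2.INTER_LINEAR).ravel()
        p=least_squares(f,p,x_scale=[1,1,.01],diff_step=1e-4,loss='soft_l1',f_scale=10).x
    if dbg:
        o=im[:,:,::-1].copy()
        for q in proj(c,plateX(p,L)): cv2.circle(o,tuple(int(round(v)) for v in q),0,(0,0,255),-1)
        cv2.imwrite(f"pics/{dbg}.png",o)
    return p,60-f(p).mean()
E
python3 - <<'E'
from h import *
c,im,d=load("w2")
for g in((604,126,-.07),(601,131,-.05),(607,122,-.09)):
    p,s=platefit(c,im,g,dbg="pf");print(p.round(2),np.rad2deg(p[2]).round(2),s)
print(plateX(p,np.array([[0,-105],[0,0],[0,105],[0,172.]])).round(1))
P=full(c,d);print("relay",fit(P,(426,202),60,(20,50)))
im2=cv2.imread("pics/pf.png")[0:340,330:530];cv2.imwrite("pics/pfc.png",cv2.resize(im2,None,fx=1.7,fy=1.7,interpolation=cv2.INTER_NEAREST))
E
```

```text
[ 6.0336e+02  1.2712e+02 -7.0000e-02] -4.22 35.092903
[ 6.0337e+02  1.2709e+02 -7.0000e-02] -4.19 35.077972
[ 6.0341e+02  1.2706e+02 -7.0000e-02] -4.15 35.054737
[[595.8  22.3   4. ]
 [603.4 127.1   4. ]
 [611.  231.8   4. ]
 [615.9 298.6   4. ]]
relay (426.7, 200.8, 60.6, 44.2, 106.3, 3194, np.float64(47.8))
```

View pics/pfc.png

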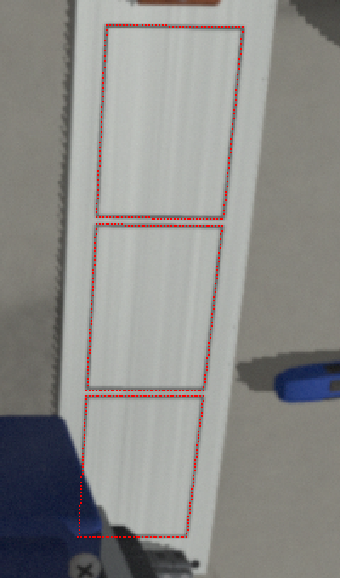

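Run:
```python
from h import *
plan([(611,231.8,110,85.8,1),(611,231.8,23,85.8,1)])
```

```text
[-0.0005, 0.0, 0.0006, 0.8612, 0.6966, 0.8741, 1] rows 3.4
[0.0, 0.0, -0.0, 0.0, -0.0, 0.58, 1] rows 1.4
```

{"api": "apply_moves", "payload": {"increments": [[0, 0, 0.0006, 0.861, 0.697, 0.874, 1], [0, 0, 0.0006, 0.861, 0.697, 0.874, 1], [0, 0, 0.0006, 0.861, 0.697, 0.874, 1], [0, 0, 0.0006, 0.861, 0.697, 0.874, 1], [0, 0, 0.0006, 0.861, 0.697, 0.874, 1]]}}

```text
time: 6.15
eef_pos: [611.2, 232.4, 109.1]
eef_rot: [-0.001, 0.732, 0.681, -0.002]
contact_force: [-0.2, 0.3, -2.7]
grip_width: 0.531
gripper_force: 43.2
```

{"api": "apply_moves", "payload": {"increments": [[0, 0, 0, 0, 0, 0.2, 1], [0, 0, 0, 0, 0, 0.4, 1], [0, 0, 0, 0, 0, 0.55, 1], [0, 0, 0, 0, 0, 0.58, 1]]}}

```text
time: 6.65
eef_pos: [611.5, 231.4, 23.9]
eef_rot: [-0.001, 0.732, 0.681, -0.001]
contact_force: [-0.6, 0.3, -2.8]
grip_width: 0.534
gripper_force: 43.2
```

Run:
```python
from h import *
plan([(611,231.8,20,85.8,1)]);s=ctrl.get_state();print(s["eef_pos"],s["contact_force"])
```

```text
[-0.0005, 0.0001, 0.0, 0.0023, -0.0033, 0.0258, 1] rows 0.1
[611.48608774 231.41686367  23.8720879 ] [-0.61594877  0.2847493  -2.77946866]
```

{"api": "apply_moves", "payload": {"increments": [[0, 0, 0, 0.002, -0.003, 0.013, 1], [0, 0, 0, 0.002, -0.003, 0.022, 1], [0, 0, 0, 0.002, -0.003, 0.028, 1], [0, 0, 0, 0.002, -0.003, 0.028, 1]]}}

```text
time: 7.15
eef_pos: [612.7, 232.6, 21.4]
eef_rot: [0.0, 0.732, 0.681, 0.0]
contact_force: [-0.6, -0.3, -3.0]
grip_width: 0.534
gripper_force: 43.2
```

```bash
cat >> h.py <<'E'
import json,os
def track(*rows):
    """append last rows of calls sent; return commanded pose"""
    L=json.load(open("cmd.json")) if os.path.exists("cmd.json") else []
    L+=[list(r) for r in rows];json.dump(L,open("cmd.json","w"))
    p=np.array([204.04,-537.56,231.30]);r=R.from_quat([0.98359205,0.180407,0,0])
    for a in L:
        p=p+r.apply(np.array(a[3:6])*150);r=r*R.from_rotvec(np.array(a[:3])*2*np.pi)
    return p,r
def yawof(r): return np.rad2deg(np.arctan2(*r.apply([1,0,0])[1::-1]))
E
python3 - <<'E'
from h import *
o=lambda x,y,z,t=0:[0,0,t,x,y,z]
L=[o(.792,-.903,0,-.0336),o(.964,-.717,0,-.0336),o(.853,-.41,.103,-.0389),o(.927,-.192,.103,-.0389),
o(-.0086,-.0139,.804,-.0027),o(0,0,.44),o(0,0,-.63),o(.42,.42,-.9,-.0336),o(.861,.697,.874,.0006),o(0,0,.58),o(.002,-.003,.028)]
for i in range(len(L)):
    p,r=track(L[i]);print(p.round(1),yawof(r).round(2))
print(r.as_matrix()[2],ctrl.get_state()["eef_pos"])
E
```

```text
[ 267.  -368.8  231.3] 32.88
[ 330.1 -199.9  231.3] 44.98
[377.1 -66.  215.8] 58.98
[424.1  68.  200.4] 72.99
[421.7  67.4  79.8] 73.96
[421.7  67.4  13.8] 73.96
[421.7  67.4 108.3] 73.96
[499.7 110.5 243.3] 86.05
[612.9 232.2 112.2] 85.84
[612.9 232.2  25.2] 85.84
[612.4 232.5  21. ] 85.84
[ 0.  0. -1.] [612.69228214 232.58617803  21.42515942]
```

{"api": "apply_moves", "payload": {"increments": [[0, 0, 0, 0, -0.009, 0, 1], [0, 0, 0, 0, -0.009, 0.006, 1], [0, 0, 0, 0, -0.009, 0.012, 1], [0, 0, 0, 0, -0.009, 0.016, 1]]}}

```text
time: 7.65
eef_pos: [611.1, 232.6, 19.7]
eef_rot: [-0.0, 0.732, 0.681, -0.0]
contact_force: [-5.7, -1.2, 8.1]
grip_width: 0.536
gripper_force: 44.4
```

{"api": "apply_moves", "payload": {"increments": [[0, 0, 0, 0, 0, 0, -1], [0, 0, 0, 0, 0, 0, -1], [0, 0, 0, 0, 0, 0, -1], [0, 0, 0, 0, 0, 0, -1]]}}

```text
time: 8.15
eef_pos: [611.1, 232.6, 18.5]
eef_rot: [0.0, 0.732, 0.681, 0.0]
contact_force: [0.1, -0.2, -0.6]
grip_width: 1.001
gripper_force: 0.0
```

{"api": "apply_moves", "payload": {"increments": [[0, 0, 0, 0, 0, -0.3, -1], [0, 0, 0, 0, 0, -0.7, -1], [0, 0, 0, 0, 0, -0.97, -1], [0, 0, 0, 0, 0, -0.97, -1]]}}

```text
time: 8.65
eef_pos: [614.0, 233.2, 169.4]
eef_rot: [0.003, 0.732, 0.681, 0.004]
contact_force: [-0.3, 1.0, -0.7]
grip_width: 1.0
gripper_force: 0.0
```

{"api": "apply_moves", "payload": {"increments": [[0, 0, 0, -0.5, 0, -0.3, -1], [0, 0, 0, -0.7, 0, -0.3, -1], [0, 0, 0, -0.7, 0, -0.3, -1], [0, 0, 0, -0.7, 0, -0.3, -1], [0, 0, 0, -0.7, 0, -0.3, -1]]}}

```text
time: 9.28
eef_pos: [602.8, 129.0, 207.8]
eef_rot: [-0.001, 0.732, 0.681, -0.001]
contact_force: [-0.3, 0.8, -0.2]
grip_width: 0.999
gripper_force: 0.0
```

Run:
```python
from h import *
p,r=track([0,0,0,0,-.009,.016],[0,0,0,0,0,-.97],[0,0,0,-.7,0,-.3]);print(p.round(1),pose()[0].round(1))
for n in("w3","w3b"):
    c,im,d=grab("wrist",n);P=full(c,d)
    p,s=platefit(c,im,(603.4,127.1,-.073),dbg="pf3");print(p.round(2),np.rad2deg(p[2]).round(2),s,pose()[0].round(1))
    b=plateX(p,np.array([[0,105.]]));print(b,fit(P,b[0],60,(50,68)),fit(P,b[0],60,(20,68)))
```

```text
[603.5 127.9 209.1] [602.8 129.  207.8]
[ 6.0337e+02  1.2699e+02 -7.0000e-02] -4.18 31.660727 [602.9 129.  207.9]
[[611.01899024 231.71016748   4.        ]] (611.3, 231.2, 54.5, 44.6, 86.0, 1531, np.float64(63.9)) (610.0, 231.3, 54.6, 47.2, 86.1, 1544, np.float64(63.9))
[ 6.0339e+02  1.2701e+02 -7.0000e-02] -4.18 31.532434 [603.  129.  208.2]
[[611.03319025 231.72945653   4.        ]] (611.2, 231.4, 54.9, 44.4, 86.0, 1513, np.float64(63.9)) (610.0, 231.4, 54.9, 46.9, 86.2, 1524, np.float64(63.9))
```

View pics/pf3.png

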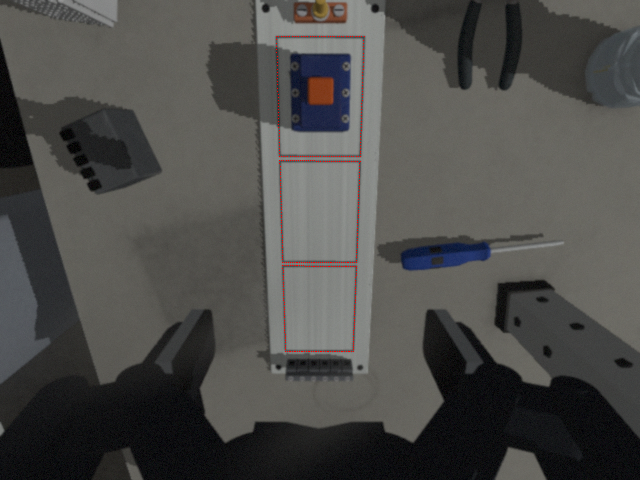

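Run:
```python
from h import *
plan([(426,345,200,76,-1)],track())
```

```text
[-0.0, -0.0, 0.0137, 0.6789, -0.6425, 0.0303, -1] rows 2.2
[-0.0, -0.0, 0.0137, 0.6213, -0.6983, 0.0303, -1] rows 2.2
```

{"api": "apply_moves", "payload": {"increments": [[0, 0, 0.0137, 0.679, -0.642, 0.03, -1], [0, 0, 0.0137, 0.679, -0.642, 0.03, -1], [0, 0, 0.0137, 0.679, -0.642, 0.03, -1]]}}

```text
time: 9.75
eef_pos: [512.2, 239.4, 204.1]
eef_rot: [-0.001, 0.759, 0.651, -0.0]
contact_force: [0.3, -1.2, 0.2]
grip_width: 0.995
gripper_force: 0.0
```

{"api": "apply_moves", "payload": {"increments": [[0, 0, 0.0137, 0.621, -0.698, 0.03, -1], [0, 0, 0.0137, 0.621, -0.698, 0.03, -1], [0, 0, 0.0137, 0.621, -0.698, 0.03, -1], [0, 0, 0.0137, 0.621, -0.698, 0.03, -1], [0, 0, 0.0137, 0.621, -0.698, 0.03, -1]]}}

```text
time: 10.38
eef_pos: [427.4, 344.0, 200.2]
eef_rot: [0.0, 0.789, 0.615, 0.0]
contact_force: [-0.3, 0.3, 0.1]
grip_width: 1.004
gripper_force: 0.0
```

Run:
```python
from h import *
p,r=track([0,0,.0137,.679,-.642,.03],[0,0,.0137,.621,-.698,.03]);print(p.round(1),pose()[0].round(1))
c,im,d=grab("wrist","w4");P=full(c,d)
f=fit(P,(424,359),75,(58,70));print(f,fit(P,(424,359),75,(25,70)))
for q in ctrl.pinpoint("wrist","drive")[:2]: print(q["p"],onplane(c,q["centre"],0))
print(fit(P,(426,201),60,(20,50)))
plan([(f[0],f[1],90,f[4],-1),(f[0],f[1],18,f[4],-1)],track())
```

```text
[426.1 345.  200.1] [427.4 344.  200.2]
(422.9, 358.0, 97.2, 56.1, 76.3, 8296, np.float64(63.9)) (422.9, 358.1, 97.3, 56.1, 76.3, 8512, np.float64(63.9))
(426.1, 202.0, 61.3, 43.9, 106.4, 2760, np.float64(47.4))
[-0.0, 0.0, -0.0009, 0.079, -0.042, 0.734, -1] rows 1.8
[0.0, -0.0, 0.0, 0.0, -0.0, 0.48, -1] rows 1.2
```

View pics/w4.png

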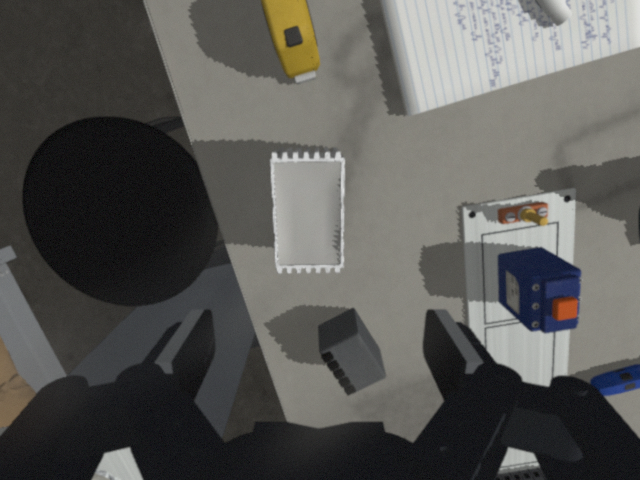

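{"api": "apply_moves", "payload": {"increments": [[0, 0, -0.0009, 0.079, -0.042, 0.4, -1], [0, 0, -0.0009, 0.079, -0.042, 0.734, -1], [0, 0, -0.0009, 0.079, -0.042, 0.734, -1], [0, 0, -0.0009, 0.079, -0.042, 0.734, -1]]}}

```text
time: 10.98
eef_pos: [424.7, 358.2, 92.1]
eef_rot: [0.0, 0.787, 0.617, 0.001]
contact_force: [0.5, -0.7, 0.0]
grip_width: 1.001
gripper_force: 0.0
```

{"api": "apply_moves", "payload": {"increments": [[0, 0, 0, 0, 0, 0.3, -1], [0, 0, 0, 0, 0, 0.48, -1], [0, 0, 0, 0, 0, 0.48, -1], [0, 0, 0, 0, 0, 0.48, -1]]}}

```text
time: 11.48
eef_pos: [425.2, 359.1, 21.0]
eef_rot: [0.0, 0.786, 0.618, 0.003]
contact_force: [-0.3, -0.2, -0.0]
grip_width: 1.003
gripper_force: 0.0
```

{"api": "apply_moves", "payload": {"increments": [[0, 0, 0, 0, 0, 0, 1], [0, 0, 0, 0, 0, 0, 1], [0, 0, 0, 0, 0, 0, 1], [0, 0, 0, 0, 0, 0, 1], [0, 0, 0, 0, 0, 0, 1]], "newtons": 50}}

```text
time: 12.1
eef_pos: [424.0, 358.7, 19.7]
eef_rot: [0.0, 0.786, 0.618, 0.001]
contact_force: [-0.6, 0.5, 6.9]
grip_width: 0.648
gripper_force: 54.7
```

Run:
```python
from h import *
p,r=track([0,0,-.0009,.079,-.042,.734],[0,0,0,0,0,.48]);print(p.round(1),yawof(r))
plan([(p[0],p[1],150,76.3,1),(595.7,22.3,150,85.8,1),(595.7,22.3,28,85.8,1)],track())
```

```text
[422.9 358.   18. ] 76.29893452184302
[-0.0, 0.0, -0.0, 0.0, 0.0, -0.88, 1] rows 2.1
[0.0, 0.0, -0.0132, -0.9508, 0.8246, 0.0, 1] rows 3.0
[-0.0, 0.0, -0.0066, -0.5079, 0.3715, 0.0, 1] rows 1.5
[0.0, 0.0, -0.0066, -0.5228, 0.3502, 0.0, 1] rows 1.5
[-0.0, 0.0, -0.0, 0.0, -0.0, 0.8133, 1] rows 2.0
```

{"api": "apply_moves", "payload": {"increments": [[0, 0, 0, 0, 0, -0.3, 1], [0, 0, 0, 0, 0, -0.7, 1], [0, 0, 0, 0, 0, -0.88, 1], [0, 0, 0, 0, 0, -0.88, 1]]}}

```text
time: 12.6
eef_pos: [424.3, 358.8, 152.4]
eef_rot: [0.0, 0.786, 0.618, 0.003]
contact_force: [-0.0, -0.5, -3.6]
grip_width: 0.65
gripper_force: 55.2
```

{"api": "apply_moves", "payload": {"increments": [[0, 0, -0.0132, -0.951, 0.825, 0, 1], [0, 0, -0.0132, -0.951, 0.825, 0, 1], [0, 0, -0.0132, -0.951, 0.825, 0, 1], [0, 0, -0.0132, -0.951, 0.825, 0, 1]]}}

```text
time: 13.1
eef_pos: [509.6, 186.2, 147.5]
eef_rot: [-0.001, 0.762, 0.648, -0.002]
contact_force: [-1.0, 0.5, -3.0]
grip_width: 0.643
gripper_force: 55.2
```

{"api": "apply_moves", "payload": {"increments": [[0, 0, -0.0066, -0.508, 0.371, 0, 1], [0, 0, -0.0066, -0.508, 0.371, 0, 1]]}}

```text
time: 13.35
eef_pos: [551.8, 105.0, 147.8]
eef_rot: [-0.001, 0.747, 0.665, -0.001]
contact_force: [-0.4, 0.0, -2.5]
grip_width: 0.65
gripper_force: 55.2
```

{"api": "apply_moves", "payload": {"increments": [[0, 0, -0.0066, -0.523, 0.35, 0, 1], [0, 0, -0.0066, -0.523, 0.35, 0, 1], [0, 0, -0.0066, -0.523, 0.35, 0, 1], [0, 0, -0.0066, -0.523, 0.35, 0, 1]]}}

```text
time: 13.85
eef_pos: [594.2, 23.6, 148.1]
eef_rot: [-0.002, 0.732, 0.681, -0.001]
contact_force: [0.7, -0.2, -3.2]
grip_width: 0.651
gripper_force: 55.2
```

{"api": "apply_moves", "payload": {"increments": [[0, 0, 0, 0, 0, 0.3, 1], [0, 0, 0, 0, 0, 0.6, 1], [0, 0, 0, 0, 0, 0.77, 1], [0, 0, 0, 0, 0, 0.813, 1], [0, 0, 0, 0, 0, 0.813, 1]]}}

```text
time: 14.48
eef_pos: [595.6, 23.1, 28.3]
eef_rot: [-0.0, 0.732, 0.681, 0.0]
contact_force: [0.0, 0.1, -3.5]
grip_width: 0.652
gripper_force: 55.1
```

Run:
```python
from h import *
p,r=track([0,0,0,0,0,-.88],[0,0,-.0132,-.951,.825,0],[0,0,-.0066,-.508,.371,0],[0,0,-.0066,-.523,.35,0],[0,0,0,0,0,.813]);print(p.round(1),yawof(r))
ctrl.read_camera("wrist");s=ctrl.get_state();print(s["eef_pos"],yawof(pose()[1]),s["contact_force"])
ctrl.read_camera("wrist");s=ctrl.get_state();print(s["eef_pos"],yawof(pose()[1]))
```

```text
[595.6  22.2  28.1] 85.802934521843
[596.41119368  22.74027433  29.24393046] 85.85211449226243 [ 0.42741811 -0.17066811 -2.83290394]
[596.83950951  22.49341767  29.69528838] 85.83557881187691
```

{"api": "apply_moves", "payload": {"increments": [[0, 0, 0, 0.003, 0, 0.015, 1], [0, 0, 0, 0.003, 0, 0.025, 1], [0, 0, 0, 0.003, 0, 0.032, 1], [0, 0, 0, 0.003, 0, 0.038, 1], [0, 0, 0, 0.003, 0, 0.038, 1]]}}

```text
time: 15.2
eef_pos: [595.8, 22.5, 23.7]
eef_rot: [-0.0, 0.733, 0.681, -0.0]
contact_force: [-5.4, -0.4, 8.7]
grip_width: 0.65
gripper_force: 56.3
```

Contact made; release, rise and look.

{"api": "apply_moves", "payload": {"increments": [[0, 0, 0, 0, 0, 0, -1], [0, 0, 0, 0, 0, 0, -1], [0, 0, 0, 0, 0, 0, -1], [0, 0, 0, 0, 0, 0, -1]]}}

```text
time: 15.7
eef_pos: [595.7, 22.7, 22.3]
eef_rot: [-0.0, 0.733, 0.681, 0.0]
contact_force: [0.7, -0.6, 0.4]
grip_width: 1.0
gripper_force: 0.0
```

{"api": "apply_moves", "payload": {"increments": [[0, 0, 0, 0, 0, -0.3, -1], [0, 0, 0, 0, 0, -0.7, -1], [0, 0, 0, 0, 0, -0.97, -1], [0, 0, 0, 0, 0, -0.97, -1]]}}

```text
time: 16.2
eef_pos: [598.6, 22.2, 172.7]
eef_rot: [0.004, 0.732, 0.681, 0.003]
contact_force: [0.8, -0.1, -0.8]
grip_width: 0.999
gripper_force: 0.0
```

{"api": "apply_moves", "payload": {"increments": [[0, 0, 0, 0, 0, -0.3, -1], [0, 0, 0, 0, 0, -0.3, -1], [0, 0, 0, 0, 0, -0.3, -1], [0, 0, 0, 0, 0, -0.3, -1]]}}

```text
time: 16.7
eef_pos: [594.6, 22.8, 210.7]
eef_rot: [-0.001, 0.733, 0.681, -0.001]
contact_force: [0.1, 1.4, -0.1]
grip_width: 1.001
gripper_force: 0.0
```

Run:
```python
from h import *
p,r=track([0,0,0,.003,0,.038],[0,0,0,0,0,-.97],[0,0,0,0,0,-.3]);print(p.round(1),pose()[0].round(1))
for n in("w5","w5b"):
    c,im,d=grab("wrist",n);P=full(c,d)
    p,s=platefit(c,im,(603.4,127.0,-.073),dbg="pf5");print(p.round(2),np.rad2deg(p[2]).round(2),s,pose()[0].round(1))
    b=plateX(p,np.array([[0,-105.],[0,105]]));print(b.round(1),fit(P,b[0],75,(60,74)),fit(P,b[1],60,(55,68)))
    f=fit(P,(426,201),60,(20,50));print(f)
plan([(f[0],f[1],200,f[4],-1),(f[0],f[1],80,f[4],-1),(f[0],f[1],14,f[4],-1)],track())
```

```text
[595.7  22.7 212.8] [594.6  22.8 210.7]
[ 6.0337e+02  1.2698e+02 -7.0000e-02] -4.2 22.948902 [594.7  22.8 210.9]
[[595.7  22.3   4. ]
 [611.1 231.7   4. ]] (596.2, 21.8, 96.9, 56.1, 85.9, 7656, np.float64(67.9)) (0.0, 0.0, 0.0, 0.0, 0.0, 0, np.float64(nan))
(429.5, 192.2, 43.6, 43.5, 106.5, 3600, np.float64(47.4))
[ 6.034e+02  1.270e+02 -7.000e-02] -4.18 23.187939 [594.9  22.8 211.3]
[[595.7  22.3   4. ]
 [611.1 231.7   4. ]] (596.2, 21.8, 96.8, 56.2, 85.9, 7625, np.float64(67.9)) (0.0, 0.0, 0.0, 0.0, 0.0, 0, np.float64(nan))
(429.8, 191.5, 43.9, 42.6, 14.8, 3590, np.float64(47.4))
[-0.0, -0.0, 0.0986, 0.5208, -0.5926, 0.0428, -1] rows 3.3
[-0.0, -0.0, 0.0986, 0.0798, -0.7849, 0.0428, -1] rows 3.3
[-0.0, -0.0, 0.0, 0.0, -0.0, 0.8, -1] rows 1.9
[-0.0, 0.0, 0.0, 0.0, -0.0, 0.44, -1] rows 1.1
  return _methods._mean(a, axis=axis, dtype=dtype,
  ret = ret.dtype.type(ret / rcount)
```

View pics/pf5.png

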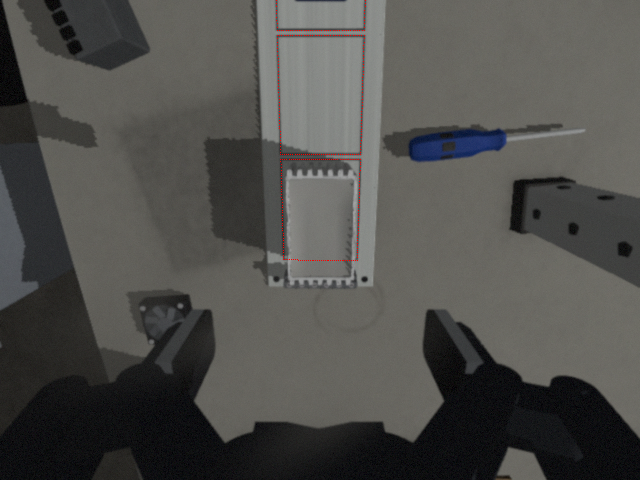

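Run:
```python
from h import *
plan([(426.2,199,200,100,-1)],track())
```

```text
[-0.0, 0.0, -0.0197, 0.5448, -0.6064, 0.0428, -1] rows 2.0
[-0.0, 0.0, -0.0197, 0.6156, -0.5344, 0.0428, -1] rows 2.0
```

{"api": "apply_moves", "payload": {"increments": [[0, 0, -0.0197, 0.545, -0.606, 0.043, -1], [0, 0, -0.0197, 0.545, -0.606, 0.043, -1], [0, 0, -0.0197, 0.545, -0.606, 0.043, -1]]}}

```text
time: 17.18
eef_pos: [507.7, 113.3, 204.8]
eef_rot: [-0.002, 0.688, 0.726, -0.001]
contact_force: [0.2, -0.9, 0.3]
grip_width: 0.996
gripper_force: 0.0
```

{"api": "apply_moves", "payload": {"increments": [[0, 0, -0.0197, 0.616, -0.534, 0.043, -1], [0, 0, -0.0197, 0.616, -0.534, 0.043, -1], [0, 0, -0.0197, 0.616, -0.534, 0.043, -1], [0, 0, -0.0197, 0.616, -0.534, 0.043, -1], [0, 0, -0.0197, 0.616, -0.534, 0.043, -1]]}}

```text
time: 17.8
eef_pos: [427.5, 198.1, 200.1]
eef_rot: [0.0, 0.644, 0.765, 0.0]
contact_force: [0.7, -0.2, 0.5]
grip_width: 0.998
gripper_force: 0.0
```

Run:
```python
from h import *
p,r=track([0,0,-.0197,.545,-.606,.043],[0,0,-.0197,.616,-.534,.043]);print(p.round(1),pose()[0].round(1))
c,im,d=grab("wrist","w6");P=full(c,d)
f=fit(P,(426,201),60,(40,56));print(f,fit(P,(426,201),60,(20,56)),fit(P,(426,201),60,(44,49.5)))
for q in ctrl.pinpoint("wrist","relay")[:2]: print(q["p"],onplane(c,q["centre"],0))
plan([(f[0],f[1],80,f[4],-1),(f[0],f[1],12,f[4],-1)],track())
```

```text
[426.3 199.1 200. ] [427.5 198.1 200.1]
(426.0, 201.2, 60.3, 42.7, 106.4, 3528, np.float64(48.0)) (424.8, 201.1, 60.8, 45.9, 106.3, 3731, np.float64(47.9)) (426.0, 201.4, 60.0, 42.6, 106.2, 2832, np.float64(47.8))
0.84 [[423.36393351 200.18352548   0.        ]]
[-0.0, 0.0, -0.0178, 0.0142, 0.0002, 0.7997, -1] rows 1.9
[0.0, 0.0, 0.0, 0.0, -0.0, 0.4533, -1] rows 1.1
```

{"api": "apply_moves", "payload": {"increments": [[0, 0, -0.0178, 0.014, 0, 0.4, -1], [0, 0, -0.0178, 0.014, 0, 0.8, -1], [0, 0, -0.0178, 0.014, 0, 0.8, -1], [0, 0, -0.0178, 0.014, 0, 0.8, -1]]}}

```text
time: 18.4
eef_pos: [427.8, 201.2, 82.1]
eef_rot: [0.001, 0.599, 0.801, 0.001]
contact_force: [0.7, 0.8, 0.3]
grip_width: 1.0
gripper_force: 0.0
```

{"api": "apply_moves", "payload": {"increments": [[0, 0, 0, 0, 0, 0.25, -1], [0, 0, 0, 0, 0, 0.45, -1], [0, 0, 0, 0, 0, 0.45, -1], [0, 0, 0, 0, 0, 0.45, -1]]}}

```text
time: 18.9
eef_pos: [428.6, 201.6, 15.3]
eef_rot: [0.002, 0.599, 0.801, 0.002]
contact_force: [0.0, 0.4, 0.4]
grip_width: 1.0
gripper_force: 0.0
```

{"api": "apply_moves", "payload": {"increments": [[0, 0, 0, 0, 0, 0, 1], [0, 0, 0, 0, 0, 0, 1], [0, 0, 0, 0, 0, 0, 1], [0, 0, 0, 0, 0, 0, 1], [0, 0, 0, 0, 0, 0, 1]], "newtons": 40}}

```text
time: 19.52
eef_pos: [426.8, 201.3, 13.5]
eef_rot: [0.001, 0.599, 0.801, 0.001]
contact_force: [-0.9, -0.2, 5.2]
grip_width: 0.522
gripper_force: 42.6
```

Run:
```python
from h import *
p,r=track([0,0,-.0178,.014,0,.8],[0,0,0,0,0,.45]);print(p.round(1),yawof(r),pose()[0])
x,y,_=plateX((603.38,127,np.deg2rad(-4.19)),np.zeros((1,2)))[0]
plan([(p[0],p[1],150,106.4,1),(x,y,150,85.8,1),(x,y,22,85.8,1)],track())
```

```text
[426.  201.2  12.5] 106.39493452184297 [426.82998082 201.3230174   13.47407419]
[-0.0, 0.0, -0.0, 0.0, 0.0, -0.917, 1] rows 2.2
[0.0, -0.0, 0.0286, -0.4041, 0.4975, 0.0, 1] rows 1.5
[0.0, -0.0, 0.0286, -0.3087, 0.5617, 0.0, 1] rows 1.5
[-0.0, 0.0, 0.0, 0.0, -0.0, 0.8533, 1] rows 2.0
```

{"api": "apply_moves", "payload": {"increments": [[0, 0, 0, 0, 0, -0.3, 1], [0, 0, 0, 0, 0, -0.7, 1], [0, 0, 0, 0, 0, -0.917, 1], [0, 0, 0, 0, 0, -0.917, 1]]}}

```text
time: 20.02
eef_pos: [427.9, 201.6, 152.6]
eef_rot: [0.002, 0.599, 0.801, 0.002]
contact_force: [0.1, -0.4, -1.8]
grip_width: 0.517
gripper_force: 42.4
```

{"api": "apply_moves", "payload": {"increments": [[0, 0, 0.0286, -0.404, 0.498, 0, 1], [0, 0, 0.0286, -0.404, 0.498, 0, 1], [0, 0, 0.0286, -0.404, 0.498, 0, 1]]}}

```text
time: 20.4
eef_pos: [515.0, 162.9, 147.5]
eef_rot: [-0.001, 0.669, 0.743, -0.001]
contact_force: [-0.6, 0.8, -2.5]
grip_width: 0.52
gripper_force: 42.3
```

{"api": "apply_moves", "payload": {"increments": [[0, 0, 0.0286, -0.309, 0.562, 0, 1], [0, 0, 0.0286, -0.309, 0.562, 0, 1], [0, 0, 0.0286, -0.309, 0.562, 0, 1], [0, 0, 0.0286, -0.309, 0.562, 0, 1], [0, 0, 0.0286, -0.309, 0.562, 0, 1]]}}

```text
time: 21.02
eef_pos: [601.9, 127.9, 149.3]
eef_rot: [-0.001, 0.732, 0.681, -0.001]
contact_force: [0.2, 0.4, -1.8]
grip_width: 0.522
gripper_force: 42.5
```

{"api": "apply_moves", "payload": {"increments": [[0, 0, 0, 0, 0, 0.3, 1], [0, 0, 0, 0, 0, 0.6, 1], [0, 0, 0, 0, 0, 0.8, 1], [0, 0, 0, 0, 0, 0.853, 1], [0, 0, 0, 0, 0, 0.853, 1]]}}

```text
time: 21.65
eef_pos: [603.4, 127.3, 22.6]
eef_rot: [0.0, 0.732, 0.681, 0.0]
contact_force: [0.2, 0.2, -2.1]
grip_width: 0.52
gripper_force: 42.4
```

Run:
```python
from h import *
p,r=track([0,0,0,0,0,-.917],[0,0,.0286,-.404,.498,0],[0,0,.0286,-.309,.562,0],[0,0,0,0,0,.853]);print(p.round(1),yawof(r))
for i in range(3):
  ctrl.read_camera("wrist");s=ctrl.get_state();print(s["eef_pos"],yawof(pose()[1]),s["contact_force"])
```

```text
[603.5 127.   22.1] 85.80293452184299
[604.37232394 127.26559681  23.58265593] 85.82609498377411 [ 0.14604914  0.33658279 -1.79863636]
[604.83178437 127.17635797  24.03245573] 85.82054148002267 [ 0.36586793  0.25591815 -1.62158441]
[605.01866415 127.12640994  24.16817792] 85.81336341181876 [ 1.23373958  0.19020229 -1.991245  ]
```

{"api": "apply_moves", "payload": {"increments": [[0, 0, 0, 0, 0, 0.01, 1], [0, 0, 0, 0, 0, 0.02, 1], [0, 0, 0, 0, 0, 0.027, 1], [0, 0, 0, 0, 0, 0.034, 1], [0, 0, 0, 0, 0, 0.034, 1]]}}

```text
time: 22.42
eef_pos: [603.5, 127.0, 17.6]
eef_rot: [-0.0, 0.732, 0.681, -0.0]
contact_force: [-4.1, -0.5, 4.6]
grip_width: 0.52
gripper_force: 43.1
```

{"api": "apply_moves", "payload": {"increments": [[0, 0, 0, 0, 0, 0, -1], [0, 0, 0, 0, 0, 0, -1], [0, 0, 0, 0, 0, 0, -1], [0, 0, 0, 0, 0, 0, -1]]}}

```text
time: 22.92
eef_pos: [603.5, 127.0, 16.9]
eef_rot: [0.0, 0.733, 0.681, 0.0]
contact_force: [0.6, 0.1, 0.0]
grip_width: 0.996
gripper_force: 0.0
```

{"api": "apply_moves", "payload": {"increments": [[0, 0, 0, 0, 0, -0.3, -1], [0, 0, 0, 0, 0, -0.7, -1], [0, 0, 0, 0, 0, -0.97, -1], [0, 0, 0, 0, 0, -0.97, -1]]}}

```text
time: 23.42
eef_pos: [606.5, 127.1, 167.5]
eef_rot: [0.003, 0.733, 0.681, 0.003]
contact_force: [0.0, 0.3, -0.1]
grip_width: 0.998
gripper_force: 0.0
```

{"api": "apply_moves", "payload": {"increments": [[0, 0, 0, -0.5, 0, -0.3, -1], [0, 0, 0, -0.5, 0, -0.3, -1], [0, 0, 0, -0.5, 0, -0.3, -1], [0, 0, 0, -0.5, 0, -0.3, -1]]}}

```text
time: 23.92
eef_pos: [597.3, 53.0, 205.9]
eef_rot: [-0.001, 0.732, 0.681, -0.001]
contact_force: [0.1, -0.3, 0.9]
grip_width: 0.999
gripper_force: 0.0
```

Run:
```python
from h import *
p,r=track([0,0,0,0,0,.034],[0,0,0,0,0,-.97],[0,0,0,-.5,0,-.3]);print(p.round(1),pose()[0].round(1))
for n in("w7","w7b"):
    c,im,d=grab("wrist",n);P=full(c,d)
    p,s=platefit(c,im,(603.4,127.0,-.073),dbg="pf7");print(p.round(2),np.rad2deg(p[2]).round(2),s)
    b=plateX(p,np.array([[0,-105.],[0,0],[0,105]]));print(b.round(1),[fit(P,b[0],75,(60,74)),fit(P,b[1],60,(46,60)),fit(P,b[2],50,(55,68))])
plan([(425,-81,150,90,-1)],track())
```

```text
[598.   52.2 207.5] [597.3  53.  205.9]
[ 6.0338e+02  1.2710e+02 -7.0000e-02] -4.15 24.325779
[[595.8  22.4   4. ]
 [603.4 127.1   4. ]
 [611.  231.8   4. ]] [(596.1, 21.6, 97.3, 56.2, 85.9, 7260, np.float64(67.8)), (602.9, 112.9, 86.9, 42.8, 86.3, 4243, np.float64(52.1)), (609.8, 209.9, 44.7, 11.9, 175.7, 731, np.float64(63.3))]
[ 6.0335e+02  1.2724e+02 -7.0000e-02] -4.14 23.988209
[[595.8  22.5   4. ]
 [603.4 127.2   4. ]
 [610.9 232.    4. ]] [(596.1, 21.8, 97.0, 56.2, 85.8, 7260, np.float64(67.8)), (602.6, 113.0, 87.2, 43.0, 85.5, 4250, np.float64(52.1)), (609.8, 209.8, 44.2, 12.1, 175.2, 746, np.float64(63.4))]
[-0.0, 0.0, -0.0058, -0.485, -0.5426, 0.1915, -1] rows 1.8
[-0.0, 0.0, -0.0058, -0.4648, -0.56, 0.1915, -1] rows 1.8
```

View pics/pf7.png

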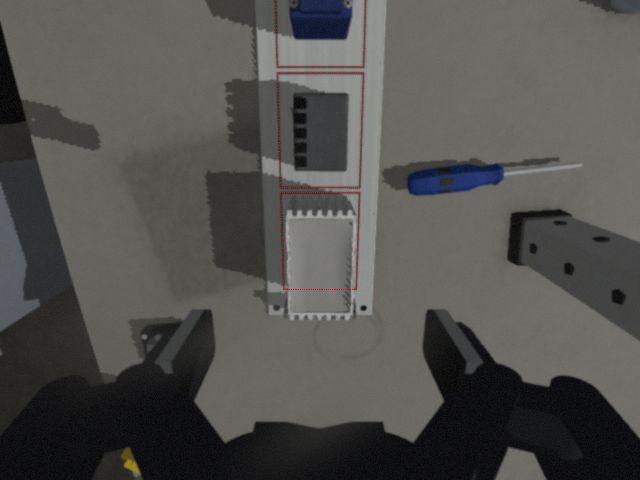

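{"api": "apply_moves", "payload": {"increments": [[0, 0, -0.0058, -0.485, -0.543, 0, -1], [0, 0, -0.0058, -0.485, -0.543, 0.1, -1], [0, 0, -0.0058, -0.485, -0.543, 0.1, -1]]}}

```text
time: 24.4
eef_pos: [507.8, -14.2, 189.4]
eef_rot: [-0.003, 0.72, 0.693, -0.002]
contact_force: [1.2, 0.0, -0.3]
grip_width: 1.003
gripper_force: 0.0
```

{"api": "apply_moves", "payload": {"increments": [[0, 0, -0.0058, -0.465, -0.56, 0.2, -1], [0, 0, -0.0058, -0.465, -0.56, 0.2, -1], [0, 0, -0.0058, -0.465, -0.56, 0.2, -1], [0, 0, -0.0058, -0.465, -0.56, 0.2, -1], [0, 0, -0.0058, -0.465, -0.56, 0.2, -1]]}}

```text
time: 25.02
eef_pos: [426.5, -80.6, 163.3]
eef_rot: [0.001, 0.707, 0.708, 0.0]
contact_force: [0.6, 0.0, -1.4]
grip_width: 1.003
gripper_force: 0.0
```

Run:
```python
from h import *
c,im,d=load("w7b");P=full(c,d);print("relay",fit(P,(603.3,127.2),43,(46,60)),fit(P,(603.3,127.2),43,(44,50)))
p,r=track([0,0,-.0058,-.485,-.543,.1],[0,0,-.0058,-.465,-.56,.2]);print(p.round(1),pose()[0].round(1))
c,im,d=grab("wrist","w8");P=full(c,d)
f=fit(P,(425,-82),50,(9,24));print(f,fit(P,(425,-82),50,(14,24)))
for q in ctrl.pinpoint("wrist","fan")[:2]: print(q["p"],onplane(c,q["centre"],0))
```

```text
relay (603.8, 127.2, 58.7, 43.1, 85.9, 4205, np.float64(52.1)) (0.0, 0.0, 0.0, 0.0, 0.0, 0, np.float64(nan))
[424.9 -81.  162.5] [426.5 -80.6 163.3]
(424.5, -82.3, 50.0, 49.8, 0.5, 3580, np.float64(18.0)) (424.5, -82.3, 50.0, 49.8, 0.5, 3503, np.float64(18.0))
0.65 [[428.06521164 -80.81427802   0.        ]]
  return _methods._mean(a, axis=axis, dtype=dtype,
  ret = ret.dtype.type(ret / rcount)
```

View pics/w8.png

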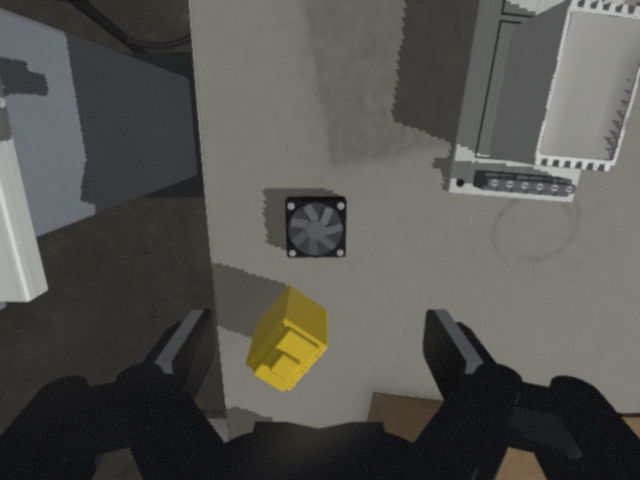

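Run:
```python
from h import *
plan([(424.5,-82.3,50,90.5,-1),(424.5,-82.3,1.5,90.5,-1)],track())
```

```text
[-0.0, 0.0, -0.0014, -0.0085, -0.0029, 0.7497, -1] rows 1.8
[0.0, -0.0, 0.0, -0.0, -0.0, 0.3233, -1] rows 0.8
```

{"api": "apply_moves", "payload": {"increments": [[0, 0, -0.0014, -0.009, -0.003, 0.4, -1], [0, 0, -0.0014, -0.009, -0.003, 0.75, -1], [0, 0, -0.0014, -0.009, -0.003, 0.75, -1], [0, 0, -0.0014, -0.009, -0.003, 0.75, -1]]}}

```text
time: 25.62
eef_pos: [426.1, -82.9, 51.9]
eef_rot: [0.001, 0.704, 0.71, 0.0]
contact_force: [-0.2, 0.0, 0.4]
grip_width: 0.997
gripper_force: 0.0
```

{"api": "apply_moves", "payload": {"increments": [[0, 0, 0, 0, 0, 0.16, -1], [0, 0, 0, 0, 0, 0.323, -1], [0, 0, 0, 0, 0, 0.323, -1], [0, 0, 0, 0, 0, 0.323, -1], [0, 0, 0, 0, 0, 0.323, -1]]}}

```text
time: 26.25
eef_pos: [426.0, -83.1, 3.2]
eef_rot: [0.002, 0.704, 0.71, 0.001]
contact_force: [0.6, -0.6, -0.1]
grip_width: 0.998
gripper_force: 0.0
```

{"api": "apply_moves", "payload": {"increments": [[0, 0, 0, 0, 0, 0, 1], [0, 0, 0, 0, 0, 0, 1], [0, 0, 0, 0, 0, 0, 1], [0, 0, 0, 0, 0, 0, 1], [0, 0, 0, 0, 0, 0, 1]], "newtons": 25}}

```text
time: 26.88
eef_pos: [424.8, -82.5, 1.9]
eef_rot: [0.0, 0.704, 0.71, 0.0]
contact_force: [-0.8, 0.2, 5.3]
grip_width: 0.578
gripper_force: 26.4
```

Run:
```python
from h import *
p,r=track([0,0,-.0014,-.009,-.003,.75],[0,0,0,0,0,.323]);print(p.round(1),yawof(r),pose()[0])
plan([(p[0],p[1],140,90.5,1),(596.1,21.7,140,85.8,1),(596.1,21.7,76,85.8,1)],track())
```

```text
[424.5 -82.4   1.5] 90.482934521843 [424.76433378 -82.47760475   1.91037538]
[-0.0, 0.0, -0.0, 0.0, 0.0, -0.9233, 1] rows 2.2
[-0.0, -0.0, 0.0065, 0.3419, 0.5751, 0.0, 1] rows 1.6
[-0.0, -0.0, 0.0065, 0.3652, 0.5606, 0.0, 1] rows 1.6
[0.0, 0.0, 0.0, -0.0, -0.0, 0.4267, 1] rows 1.0
```

{"api": "apply_moves", "payload": {"increments": [[0, 0, 0, 0, 0, -0.2, 1], [0, 0, 0, 0, 0, -0.6, 1], [0, 0, 0, 0, 0, -0.923, 1], [0, 0, 0, 0, 0, -0.923, 1]]}}

```text
time: 27.38
eef_pos: [427.3, -83.8, 144.0]
eef_rot: [0.004, 0.704, 0.71, 0.001]
contact_force: [0.1, 0.1, -1.6]
grip_width: 0.579
gripper_force: 27.0
```

{"api": "apply_moves", "payload": {"increments": [[0, 0, 0.0065, 0.342, 0.575, 0, 1], [0, 0, 0.0065, 0.342, 0.575, 0, 1], [0, 0, 0.0065, 0.342, 0.575, 0, 1]]}}

```text
time: 27.75
eef_pos: [510.6, -28.9, 138.0]
eef_rot: [-0.001, 0.718, 0.696, -0.001]
contact_force: [-0.6, 0.0, -0.9]
grip_width: 0.573
gripper_force: 27.0
```

{"api": "apply_moves", "payload": {"increments": [[0, 0, 0.0065, 0.365, 0.561, 0, 1], [0, 0, 0.0065, 0.365, 0.561, 0, 1], [0, 0, 0.0065, 0.365, 0.561, 0, 1], [0, 0, 0.0065, 0.365, 0.561, 0, 1], [0, 0, 0.0065, 0.365, 0.561, 0, 1]]}}

```text
time: 28.38
eef_pos: [595.0, 20.9, 139.4]
eef_rot: [-0.001, 0.733, 0.68, -0.001]
contact_force: [-0.1, -0.7, -1.0]
grip_width: 0.578
gripper_force: 27.0
```

{"api": "apply_moves", "payload": {"increments": [[0, 0, 0, 0, 0, 0.2, 1], [0, 0, 0, 0, 0, 0.35, 1], [0, 0, 0, 0, 0, 0.41, 1], [0, 0, 0, 0, 0, 0.425, 1], [0, 0, 0, 0, 0, 0.425, 1]]}}

```text
time: 29.0
eef_pos: [596.7, 21.4, 77.2]
eef_rot: [0.001, 0.733, 0.681, 0.0]
contact_force: [0.0, 1.0, -0.4]
grip_width: 0.575
gripper_force: 27.0
```

Run:
```python
from h import *
p,r=track([0,0,0,0,0,-.923],[0,0,.0065,.342,.575,0],[0,0,.0065,.365,.561,0],[0,0,0,0,0,.425]);print(p.round(1),yawof(r))
for i in range(2):
  ctrl.read_camera("wrist");s=ctrl.get_state();print(s["eef_pos"],yawof(pose()[1]),s["contact_force"],s["grip_width"])
```

```text
[596.2  21.6  76.2] 85.80293452184299
[596.93363709  21.42775871  77.35616147] 85.79784542913482 [ 0.04993744 -0.31816108 -0.77031819] 0.5780504126696281
[596.92529238  21.49537832  77.30978273] 85.80060917507625 [ 0.23426142 -0.56251816 -0.79687704] 0.5790944470089584
```

{"api": "apply_moves", "payload": {"increments": [[0, 0, 0, 0, 0, 0.012, 1], [0, 0, 0, 0, 0, 0.022, 1], [0, 0, 0, 0, 0, 0.03, 1], [0, 0, 0, 0, 0, 0.033, 1], [0, 0, 0, 0, 0, 0.033, 1]]}}

```text
time: 29.72
eef_pos: [596.2, 21.7, 72.0]
eef_rot: [-0.0, 0.732, 0.681, -0.0]
contact_force: [-3.2, -0.4, 5.8]
grip_width: 0.581
gripper_force: 27.6
```

{"api": "apply_moves", "payload": {"increments": [[0, 0, 0, 0, 0, 0, -1], [0, 0, 0, 0, 0, 0, -1], [0, 0, 0, 0, 0, 0, -1], [0, 0, 0, 0, 0, 0, -1]]}}

```text
time: 30.22
eef_pos: [596.1, 21.6, 71.1]
eef_rot: [-0.0, 0.733, 0.681, -0.0]
contact_force: [0.1, -0.4, -0.2]
grip_width: 0.999
gripper_force: 0.0
```

{"api": "apply_moves", "payload": {"increments": [[0, 0, 0, 0, 0, -0.3, -1], [0, 0, 0, 0, 0, -0.7, -1], [0, 0, 0, 0, 0, -0.97, -1], [0, 0, 0, 0, 0, -0.97, -1]]}}

```text
time: 30.72
eef_pos: [598.8, 21.2, 221.7]
eef_rot: [0.004, 0.733, 0.681, 0.003]
contact_force: [0.3, 0.5, -0.6]
grip_width: 1.003
gripper_force: 0.0
```

{"api": "apply_moves", "payload": {"increments": [[0, 0, 0, 0.3, 0, -0.3, -1], [0, 0, 0, 0.3, 0, -0.3, -1], [0, 0, 0, 0.3, 0, -0.3, -1], [0, 0, 0, 0.3, 0, -0.3, -1]]}}

```text
time: 31.22
eef_pos: [598.5, 65.9, 259.5]
eef_rot: [-0.001, 0.733, 0.68, -0.001]
contact_force: [-0.4, 0.2, 0.9]
grip_width: 0.997
gripper_force: 0.0
```

```bash
python3 - <<'E' 2>/dev/null
from h import *
p,r=track([0,0,0,0,0,.033],[0,0,0,0,0,-.97],[0,0,0,.3,0,-.3]);print(p.round(1),pose()[0].round(1))
for n in("w9","w9b"):
    c,im,d=grab("wrist",n);P=full(c,d)
    p,s=platefit(c,im,(603.4,127.0,-.073),dbg="pf9");print(p.round(2),np.rad2deg(p[2]).round(2),s)
    b=plateX(p,np.array([[0,-105.],[0,0],[0,105]]));print(b.round(1).tolist(),[fit(P,b[0],75,(60,74)),"fan",fit(P,b[0],60,(80,100)),"relay",fit(P,b[1],43,(46,60)),"cont",fit(P,b[2],50,(55,68))])
E
```

```text
[599.5  66.5 261.8] [598.5  65.9 259.5]
[ 6.0333e+02  1.2720e+02 -7.0000e-02] -4.23 23.12196
[[595.6, 22.5, 4.0], [603.3, 127.2, 4.0], [611.1, 231.9, 4.0]] [(596.1, 21.9, 97.1, 55.7, 85.6, 2165, np.float64(69.0)), 'fan', (596.7, 21.9, 50.2, 49.9, 85.2, 2774, np.float64(88.0)), 'relay', (603.7, 127.3, 58.6, 42.9, 85.7, 2931, np.float64(52.0)), 'cont', (610.6, 224.2, 44.6, 40.3, 176.1, 1081, np.float64(63.7))]
[ 6.0334e+02  1.2723e+02 -7.0000e-02] -4.16 22.788982
[[595.7, 22.5, 4.0], [603.3, 127.2, 4.0], [611.0, 232.0, 4.0]] [(596.1, 22.1, 96.7, 56.1, 85.9, 2185, np.float64(69.1)), 'fan', (596.6, 22.0, 50.0, 50.0, 175.9, 2768, np.float64(88.0)), 'relay', (603.7, 127.3, 58.7, 42.8, 86.1, 2932, np.float64(52.0)), 'cont', (610.7, 224.2, 44.6, 40.6, 175.5, 1080, np.float64(63.7))]
```

View pics/pf9.png

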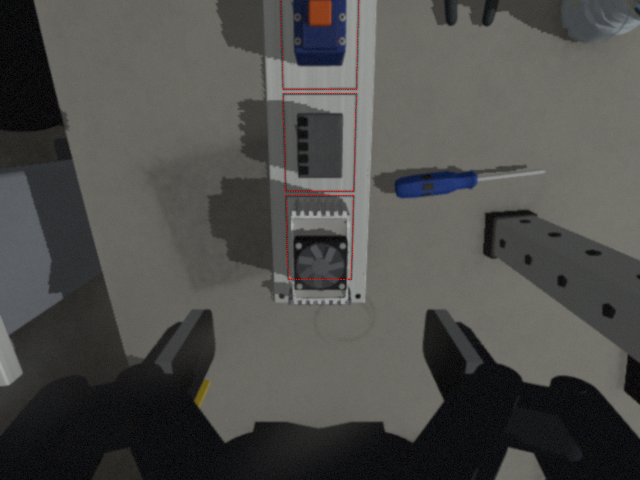

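```bash
python3 -c "
from station import ctrl
print(ctrl.job_done())"
```

```text
the job is handed in; nothing more can be done
None
```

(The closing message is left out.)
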